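Draw the enclosure door down on its gasket

TASK

Two grey weatherproof enclosures lie on their backs on the bench, each with a black T-handle compression latch on its door. On one of them the door still stands a little off its gasket and the T-handle lies crosswise; turn that handle clockwise, about a quarter turn, until the door is drawn fully tight and the bar points along the enclosure's length like the other one's, then let go. Leave the other enclosure's latch as it is.

Things in the scene. Friction and masses are not known exactly. Their poses are not given: they have to be found in the camera images.
- loose_tbar (a point): Centre, half-way up, of the black T-handle bar on the enclosure whose door stands off; y along the bar, x across, z up; turns with the bar. Bar 90 mm long, 16 wide, 24 high, level within 3 degrees, on a 22 mm upright steel stem on the turning axis. Its underside is 30 mm above the flat door. As the latch is turned to its stop this point sinks 9 mm and stays over the same spot within 3 mm.
- loose_latch (a joint): Angle of that T-handle, rad: 0 = bar straight across the enclosure (along its short side), 1.57 = stop, bar along its long side and door tight. It grows as the handle is turned clockwise seen from above. It starts between 0 and 0.3, takes 0.15 to 0.3 N m to turn and stays where it is left.
- loose_door (a joint): How far that door (grey, 264 x 204 mm, top 113 mm above the bench when tight; enclosure fixed) has been drawn down about its hinge, rad: about 0 = standing off, its latch edge 12 mm up; 0.045 = tight on the gasket. It moves only with the latch, in proportion to its angle.
- tight_latch (a joint): Angle of the T-handle on the other, identical enclosure, whose door is already tight: about 1.5 rad, with the same meaning (1.57 = stop, bar along its long side). To be left alone.

How it is judged (in metres and radians):
At the end, for the whole second after the job is handed in: The loose door's T-handle is turned to within 0.18 rad (10 degrees) of its stop, its door is within 0.006 rad (1.6 mm at the latch edge) of tight, and the other enclosure's T-handle is still within 0.22 rad of its stop (value of joint loose_latch above 1.39 rad and value of joint loose_door above 0.039 rad and value of joint tight_latch above 1.35 rad); the robot touches nothing.
It fails at once if the other enclosure's latch is turned back off its stop by more than 0.27 rad (15 degrees) (value of joint tight_latch below 1.3 rad).
It also fails if it takes over 32 s, if anything falls off the work surface, if the arm or the gripper's body presses on something with over 40 N, if the wrist force passes 120 N, or if a joint passes its speed limit or range.

ROBOT

A 7-joint arm with a two-finger parallel gripper is mounted at the origin on the work surface. World frame = base frame: x ahead of the robot, y to its left, z up, the work surface at z = 0. Lengths are in m, angles in degrees, forces in N, time in s.
With the tool pointing down it reaches from about 0.35 to 0.775 m from the base axis. Payload 3.1 kg.
Tool frame: the origin (TCP) lies midway between the tips of the shut fingers; the grasp point (between the pads) lies 19 mm behind it; z points along the fingers, y is the line along which they close (so a half turn about z gives the same grasp; the last joint's range is limited). The gripper opens to 85 mm and grips with 20 to 120 N. Pads are 22 mm wide; open, the fingers measure 114 mm over their backs; the gripper's body (76 mm by 85 mm) begins 54 mm behind the grasp point. The pads swing forward as they close: fully open they stand 13 mm farther back than shut.
Start: joints at [-75.327, 17.813, 0.802, 86.603, -0.252, 75.585, -1.558], TCP at [0.161, 0.526, 0.205] pointing down, gripper open.
Joint ranges: [-154.91, 154.91], [-16.99, 109.72], [-72.82, 74.43], [7.12, 147.25], [-82.49, 262.49], [11.32, 116.49], [-174.64, 174.64]. Speed limits (degrees/s): [159.86, 159.86, 180, 180, 180, 180, 180].

INTERFACE

Orientations are given as [roll, pitch, yaw] about the fixed x, y, z axes, in that order (R = Rz(yaw) Ry(pitch) Rx(roll)).
In Python, from station import r gives the robot as it stands.
- The arm moves only by the shell command python3 -m creep 'ROWS' [FORCE]. ROWS is JSON, a list of rows, each a list of 5 numbers: the gripper's target within -1 to 1 (shut at 1, half-way at 0, fully open at -1), then the shift along the tool's x, y, z in units of 0.03 m (1.0 is 0.03 m), then the turn about the tool's z in units of 0.12 rad (1.0 is 0.12 rad). In form: [[gripper, x, y, z, spin], ...]. A call has 1 to 12 rows; each row shifts and turns the commanded pose from where the row before left it, along the tool's axes as they then stand; what a row does not reach is not made up. A row lasts 1/12 s, in which the tool goes at most 41.7 mm and 7.16 degrees, less where a joint would pass 70% of its speed; a pose out of reach is approached as far as the arm can. A call with a number of a shift or a turn outside -1 to 1 is refused whole. A call with a gripper value outside its range is refused whole. The fingers move at their own pace and stop on an object; FORCE is the grip in N (left out, the last holds). Time passes only in rows, so rows that do not move let the fingers close. It gives the time, the measured TCP pose, the force, the opening and the grip force at its end, in the units of the state.
- r.get_state(): the state, without advancing time (a new reading comes with each control period).
- r.capture(name): name is "scene" or "top"; returns the picture (480x640x3 uint8, blue, green, red); there is no depth.
- r.camera_info(name): a dict with "fx", "fy", "cx", "cy" (pixels), "view" (4x4, takes a point from world to camera coordinates). Camera axes: x right, y up, looking along -z (the intrinsics and any distortion apply to the point x, -y, -z); pixel columns grow to the right and rows downward; lengths in m; the calibration is good to about 2 mm. A picture is of the moment at which its call begins. camera_info takes no time and is no camera call.
- r.hand_in(): hands the job in; it is judged then, once.
Trained networks look in the newest picture that a camera, given by its name, has taken for a name from the list of things; names that differ only in an ending like _2 or _b are one class to them, and where a whole thing is asked for, a point or a joint stands for the part that bears it (a point fixed in the world has none). Each returns a list of dicts, best first, with "conf" (0 to 1); they miss things now and then, are a little off and sometimes report something else, mostly with a low value. They report only what shows in the picture. A call takes as long as a camera call.
- r.silhouettes(thing, camera): "mask" (480x640 bool, what is visible of it) and "extent" ([centre column, centre row, width, height] in pixels, round what is visible of it).
- r.pinpoint(thing, camera): "centre" ([column, row] in pixels: a listed point, or the origin of a listed thing).
The state is a dict: "time": time; "joint_pos": joint angles; "dq": joint speeds; "joint_efforts": joint torques, N m; "ee_pos": TCP position; "tool_rot": TCP orientation; "ft_force": force on the tool from outside, world axes, zero at the start; "moment": the same for the moment, N m; "finger_gap": finger opening in m; "gripper_force": force on a finger pad.
Only numpy, scipy, OpenCV 4.12 (cv2) and the standard library are available. Lean on these libraries where they do the work, as an engineer would, in place of code of your own. Each camera call takes 0.05 s, during which the arm holds its last target. There are 200 camera calls.

## Working session

There is one attempt and no reset: what is moved stays moved. The work goes in short steps, Python scripts to look and compute and a shell command to move; the robot and the scene stay as the last step left them, time stands still between calls to the robot, and variables do not carry over. Pictures are saved under pics/ and viewed, at most 10 in all, crops included, and the job is handed in when it is done.

```bash
mkdir -p pics; ls; cat > h.py <<'E'
import numpy as np, cv2
from station import r
def ray(cam,px):
    c=r.camera_info(cam); V=np.array(c["view"]); R=V[:3,:3]; o=-R.T@V[:3,3]
    d=R.T@np.array([(px[0]-c["cx"])/c["fx"],-(px[1]-c["cy"])/c["fy"],-1.0]); return o,d
def atz(cam,px,z):
    o,d=ray(cam,px); return o+d*(z-o[2])/d[2]
E
python3 - <<'E'
from h import *
ims=[]
for c in ("scene","top"):
    im=r.capture(c); ims.append(im)
    print(c,{k:v for k,v in r.camera_info(c).items() if k!='view'})
    for t in ("loose_tbar","tight_latch","loose_latch"):
        for p in r.pinpoint(t,c)[:3]: print(c,t,p, atz(c,p["centre"],.164) if "centre" in p else '')
    for p in r.silhouettes("loose_tbar",c)[:3]: 
        m=p["mask"]; print("sil",p["conf"],p["extent"]); 
cv2.imwrite("pics/a.png",ims[0]);cv2.imwrite("pics/b.png",ims[1])
print(r.get_state())
E
```

```text
pics
scene {'fx': 532.3073261509618, 'fy': 532.3073261509618, 'cx': 323.9379748173421, 'cy': 238.84421205637946}
scene loose_tbar {'centre': [273.7, 168.0], 'conf': 0.71} [ 0.4805582  -0.28272813  0.164     ]Traceback (most recent call last):
  File "<stdin>", line 7, in <module>
ValueError: it knows: loose_tbar
```

```bash
python3 - <<'E'
from h import *
for c in ("scene","top"):
    im=r.capture(c); cv2.imwrite(f"pics/{c}1.png",im)
    for p in r.pinpoint("loose_tbar",c)[:3]: print(c,p, atz(c,p["centre"],.164))
    for p in r.silhouettes("loose_tbar",c)[:3]:
        m=p["mask"].astype(np.uint8); rc=cv2.minAreaRect(cv2.findNonZero(m)); print("sil",p["conf"],p["extent"],rc)
        b=cv2.boxPoints(rc); print(np.round([atz(c,q,.176) for q in b],3).tolist())
s=r.get_state()
print({k:np.round(v,3) for k,v in s.items()})
E
```

```text
scene {'centre': [270.8, 171.0], 'conf': 0.69} [ 0.49333484 -0.27790537  0.164     ]
sil 0.66 [272.3, 172.9, 36.6, 28.4] ((271.56927490234375, 171.09815979003906), (34.93739318847656, 23.01927375793457), 54.782405853271484)
[[0.513, -0.316, 0.176], [0.445, -0.33, 0.176], [0.498, -0.208, 0.176], [0.559, -0.199, 0.176]]
top {'centre': [475.0, 320.2], 'conf': 0.86} [ 0.486264   -0.27731494  0.164     ]
sil 0.71 [472.0, 318.1, 60.0, 11.4] ((472.5, 317.5), (13.0, 57.0), 90.0)
[[0.501, -0.224, 0.176], [0.501, -0.317, 0.176], [0.48, -0.316, 0.176], [0.48, -0.223, 0.176]]
sil 0.18 [453.7, 282.7, 159.0, 173.2] ((454.3371276855469, 280.7925720214844), (154.5846405029297, 118.26614379882812), 73.42598724365234)
[[0.644, -0.113, 0.176], [0.704, -0.306, 0.176], [0.458, -0.368, 0.176], [0.404, -0.182, 0.176]]
{'time': np.float64(0.4), 'joint_pos': array([-75.326,  17.82 ,   0.802,  86.615,  -0.253,  75.584,  -1.559]), 'dq': array([-0.025, -0.007,  0.076, -0.185, -0.025,  0.009, -0.009]), 'joint_efforts': array([-0.0000e+00, -3.7933e+01,  1.4500e-01, -2.3048e+01,  1.2000e-02,
        5.0000e-03, -0.0000e+00]), 'ee_pos': array([0.161, 0.526, 0.204]), 'tool_rot': array([-1.79983e+02,  1.00000e-03,  1.62940e+02]), 'ft_force': array([-0.166, -0.495, -0.75 ]), 'moment': array([-0.025, -0.027,  0.024]), 'gripper_force': np.float64(0.0), 'finger_gap': np.float64(0.085)}
```

View pics/scene1.png

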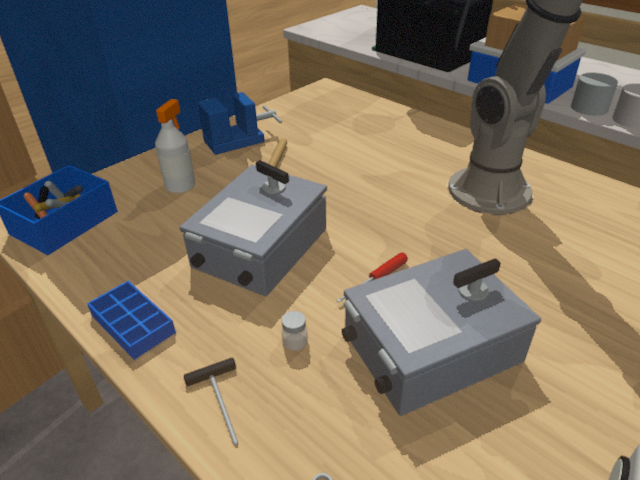

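View pics/top1.png

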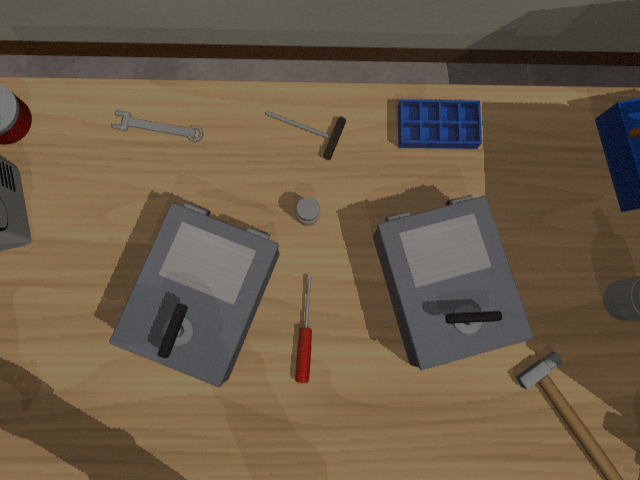

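The scene picture shows the loose enclosure at the far left, with its handle at (272,171). In the top picture that handle is at about (474,318), lying crosswise. The tight enclosure's handle is at (173,331) in the top picture. Next I'll refine the bar's axis and the long side direction from the saved top picture.

```bash
python3 - <<'E'
from h import *
im=cv2.imread("pics/top1.png"); g=im.max(2)
x0,y0=435,300; m=(g[y0:335,x0:515]<45).astype(np.uint8)
n,l,st,ce=cv2.connectedComponentsWithStats(m); k=1+st[1:,4].argmax()
ys,xs=np.where(l==k); P=np.c_[xs+x0,ys+y0].astype(np.float32)
rc=cv2.minAreaRect(P); print(st[k],ce[k]+[x0,y0],rc)
W=np.array([atz("top",p,.172)[:2] for p in P]); c=W.mean(0); w,v=np.linalg.eigh(np.cov((W-c).T)); d=v[:,1]
t=(W-c)@d; s=(W-c)@v[:,0]; print("c",c,"ang",np.degrees(np.arctan2(d[1],d[0])),t.min(),t.max(),s.min(),s.max())
o,_=ray("top",(0,0)); print("cam",o)
for name,a,b,z in (("left",(378,228),(420,367),.118),("right",(487,198),(530,337),.118),("top",(378,228),(487,198),.115),("bot",(420,367),(530,337),.12)):
    u=atz("top",b,z)-atz("top",a,z); print(name,np.degrees(np.arctan2(u[1],u[0])),np.linalg.norm(u))
cv2.imwrite("pics/crop1.png",cv2.resize(im[190:375,370:535],None,fx=3.2,fy=3.2,interpolation=cv2.INTER_CUBIC))
E
```

```text
[ 10  11  57  13 551] [472.69328494 316.82214156] ((473.041015625, 317.18194580078125), (11.338090896606445, 56.10525894165039), 88.60282135009766)
c [ 0.49151356 -0.27146198] ang 92.83910201572442 -0.047265650374764066 0.04572490658302017 -0.009265451057927521 0.00953942562939448
cam [ 4.60845287e-01 -5.43632811e-04  1.13090431e+00]
left -163.94945285744504 0.24893658717734143
right -165.247238271697 0.2530932755322207
top -73.98059316455587 0.2046263466516119
bot -75.16362616041114 0.19794273275968113
```

View pics/crop1.png

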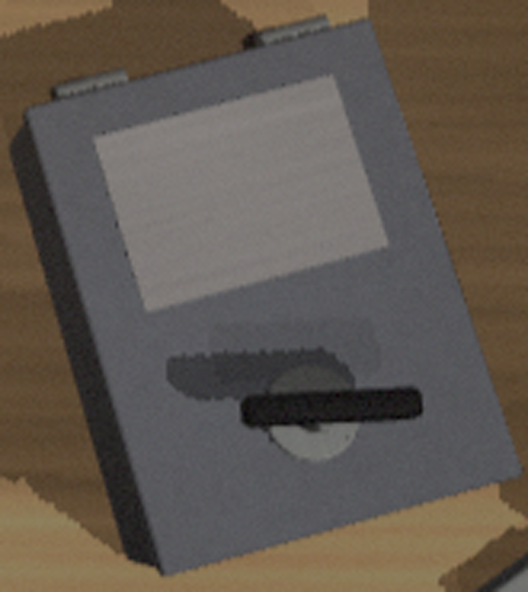

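The crop confirms it: a clean bar running (243,408) to (422,402), with its centre at about (0.490, -0.272) and a yaw of 93°. It needs about 78° clockwise. First move: raise the tool and spin it to 93°.

```bash
python3 -m creep '[[-1,0,0,-0.2,1],[-1,0,0,-0.2,1],[-1,0,0,-0.2,1],[-1,0,0,-0.2,1],[-1,0,0,-0.2,1],[-1,0,0,-0.2,1],[-1,0,0,-0.2,1],[-1,0,0,-0.2,1],[-1,0,0,-0.2,1],[-1,0,0,-0.2,1],[-1,0,0,0,0.2],[-1,0,0,0,0]]' 80
cat > d.py <<'E'
from h import *; import sys
from scipy.spatial.transform import Rotation as Ro
s=r.get_state(); R=Ro.from_euler('xyz',s["tool_rot"],degrees=True).as_matrix()
t=np.array([float(v) for v in sys.argv[1:4]])
print(np.round(s["ee_pos"],4),np.round(s["tool_rot"],1),"units",np.round(R.T@(t-s["ee_pos"])/.03,2))
E
python3 d.py .42 .12 .262; python3 d.py .49 -.272 .262
```

```text
time: 1.4
ee_pos: [0.1614, 0.526, 0.2648]
tool_rot: [180.0, -0.0, 92.9]
ft_force: [-0.8, 0.0, -0.2]
finger_gap: 0.0857
gripper_force: 0.0
[0.1614 0.526  0.2648] [180.   -0.   92.9] units [-13.96   7.92   0.09]
[0.1614 0.526  0.2648] [180.   -0.   92.9] units [-27.12   9.59   0.08]
```

```bash
python3 -m creep '[[-1,-1,0.66,0,0],[-1,-1,0.66,0,0],[-1,-1,0.66,0,0],[-1,-1,0.66,0,0],[-1,-1,0.66,0,0],[-1,-1,0.66,0,0],[-1,-1,0.66,0,0],[-1,-1,0.66,0,0],[-1,-1,0.66,0,0],[-1,-1,0.66,0,0],[-1,-1,0.66,0,0],[-1,-1,0.66,0,0]]'; python3 d.py .49 -.272 .262
```

```text
time: 2.4
ee_pos: [0.4167, 0.1762, 0.2643]
tool_rot: [-180.0, -0.0, 93.0]
ft_force: [1.2, 0.9, -0.1]
finger_gap: 0.0857
gripper_force: 0.0
[0.4167 0.1762 0.2643] [-180.   -0.   93.] units [-15.05   1.66   0.07]
```

```bash
python3 -m creep '[[-1,-1,0.12,0,0],[-1,-1,0.12,0,0],[-1,-1,0.12,0,0],[-1,-1,0.12,0,0],[-1,-1,0.12,0,0],[-1,-1,0.12,0,0],[-1,-1,0.12,0,0],[-1,-1,0.12,0,0],[-1,-1,0.12,0,0],[-1,-1,0.12,0,0],[-1,-1,0.12,0,0],[-1,-1,0.12,0,0]]'; python3 -m creep '[[-1,-1,0.1,0,0],[-1,-1,0.1,0,0],[-1,-0.6,0,0,0],[-1,-0.4,0,0,0],[-1,0,0,0,0],[-1,0,0,0,0]]'; python3 d.py .49 -.272 .154
```

```text
time: 3.4
ee_pos: [0.477, -0.1807, 0.2641]
tool_rot: [-180.0, -0.0, 93.0]
ft_force: [-0.2, 0.9, 0.1]
finger_gap: 0.0852
gripper_force: 0.0
time: 3.9
ee_pos: [0.487, -0.2693, 0.264]
tool_rot: [-179.9, -0.0, 92.8]
ft_force: [-0.1, -0.6, -0.4]
finger_gap: 0.0855
gripper_force: 0.0
[ 0.487  -0.2693  0.264 ] [-179.9   -0.    92.8] units [-0.1   0.1   3.67]
```

```bash
python3 -m creep '[[-1,-0.1,0.1,0.4,0],[-1,0,0,0.6,0],[-1,0,0,0.6,0],[-1,0,0,0.6,0],[-1,0,0,0.6,0],[-1,0,0,0.5,0],[-1,0,0,0.37,0],[-1,0,0,0,0],[-1,0,0,0,0]]'; python3 d.py .49 -.272 .154
python3 - <<'E'
from h import *
a=r.capture("top")[230:400,380:580]; b=r.capture("scene")[90:260,180:380]
cv2.imwrite("pics/c2.png",cv2.resize(np.hstack([a,b]),None,fx=2,fy=2,interpolation=cv2.INTER_CUBIC))
E
```

```text
time: 4.65
ee_pos: [0.4908, -0.2707, 0.1539]
tool_rot: [-179.9, -0.1, 92.9]
ft_force: [-0.3, -0.5, 0.1]
finger_gap: 0.0854
gripper_force: 0.0
[ 0.4908 -0.2707  0.1539] [-1.799e+02 -1.000e-01  9.290e+01] units [-0.04 -0.03 -0.  ]
```

View pics/c2.png

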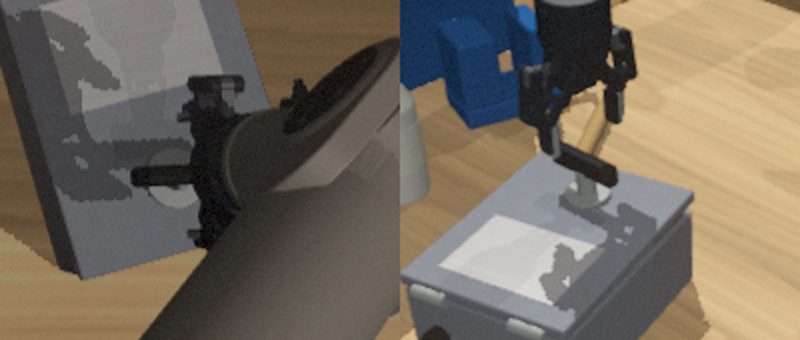

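```bash
python3 - <<'E'
from h import *
def pr(cam,p):
    c=r.camera_info(cam); q=(np.array(c["view"])@np.r_[p,1])[:3]; return np.round([c["cx"]+c["fx"]*q[0]/-q[2], c["cy"]-c["fy"]*q[1]/-q[2]],1)
for n,p in dict(tcp=(.4908,-.2707,.1539),f1=(.5333,-.2685,.167),f2=(.448,-.273,.167),barc=(.490,-.272,.1625),barL=(.4875,-.227,.1625),barR=(.4925,-.317,.1625)).items():
    a=pr("scene",p); b=pr("top",p); print(n,a,"crop",(a-[180,90])*2+[400,0],"top",b,(b-[380,230])*2)
E
```

```text
tcp [274.2 175.7] crop [588.4 171.4] top [469.2 317.6] [178.4 175.2]
f1 [259.5 178.5] crop [559. 177.] top [469.1 291.4] [178.2 122.8]
f2 [287.5 162.8] crop [615.  145.6] top [473.8 343.8] [187.6 227.6]
barc [273.8 172. ] crop [587.6 164. ] top [471.5 317.9] [183.  175.8]
barL [288.8 178.9] crop [617.6 177.8] top [444.4 319.3] [128.8 178.6]
barR [259.4 165.3] crop [558.8 150.6] top [498.4 316.5] [236.8 173. ]
```

```bash
python3 - <<'E'
from h import *
b=r.capture("scene")[90:200,220:340]
cv2.imwrite("pics/c3.png",cv2.resize(b,None,fx=5,fy=5,interpolation=cv2.INTER_CUBIC))
E
```

```text
(no output)
```

View pics/c3.png

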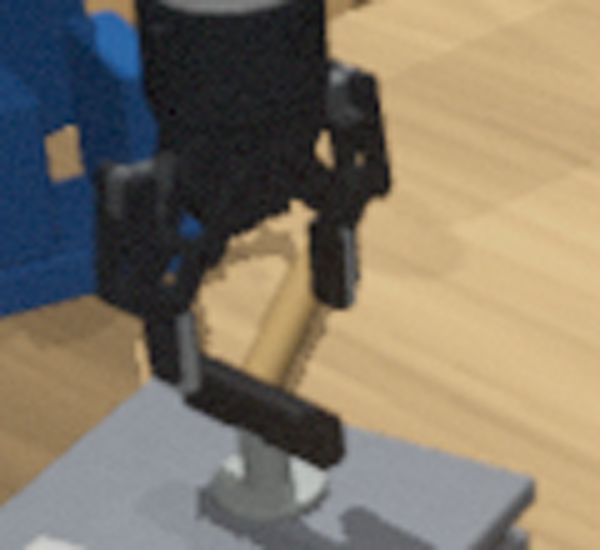

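The bar is where I projected it, but the open fingertips at crop (185,390) and (335,305) appear roughly 20 mm higher than I expected. I'll half-close the gripper to see how far they swing.

```bash
python3 -m creep '[[0.35,0,0,0,0],[0.35,0,0,0,0],[0.35,0,0,0,0],[0.35,0,0,0,0],[0.35,0,0,0,0],[0.35,0,0,0,0]]'; python3 - <<'E'
from h import *
print(r.camera_info("scene")["view"])
b=r.capture("scene")[90:200,220:340]
cv2.imwrite("pics/c4.png",cv2.resize(b,None,fx=5,fy=5,interpolation=cv2.INTER_CUBIC))
E
```

```text
time: 5.3
ee_pos: [0.4907, -0.272, 0.1545]
tool_rot: [180.0, -0.0, 92.8]
ft_force: [0.0, -0.4, -0.7]
finger_gap: 0.0279
gripper_force: 0.0
[[-0.69287667  0.72090055 -0.01497755  0.42913845]
 [-0.45398669 -0.4200127   0.7858024   0.12581207]
 [ 0.56019462  0.55126376  0.61829625 -1.38138278]
 [ 0.          0.          0.          1.        ]]
```

View pics/c4.png

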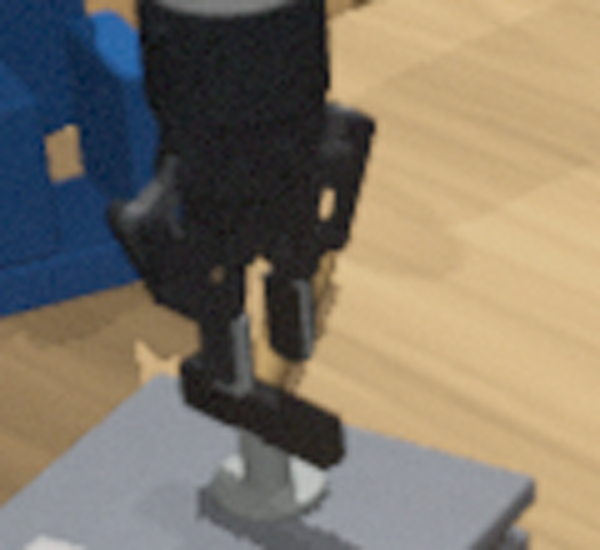

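```bash
python3 -m creep '[[1,0,0,0,0],[1,0,0,0,0],[1,0,0,0,0],[1,0,0,0,0],[1,0,0,0,0]]' 20; python3 - <<'E'
from h import *
def pr(cam,p):
    c=r.camera_info(cam); q=(np.array(c["view"])@np.r_[p,1])[:3]; return np.round([c["cx"]+c["fx"]*q[0]/-q[2], c["cy"]-c["fy"]*q[1]/-q[2]],1)
for z in (.1545,.18,.23,.3): print(z,pr("top",(.4907,-.272,z)),(pr("top",(.4907,-.272,z))-[400,250])*4,(pr("scene",(.4907,-.272,z))-[220,90])*4)
a=r.capture("top")[250:370,400:520]; b=r.capture("scene")[90:210,220:300]
cv2.imwrite("pics/c5.png",cv2.resize(np.hstack([a,b]),None,fx=4,fy=4,interpolation=cv2.INTER_CUBIC))
E
```

```text
time: 5.77
ee_pos: [0.4907, -0.272, 0.1545]
tool_rot: [180.0, -0.0, 92.8]
ft_force: [0.3, 0.9, -0.3]
finger_gap: 0.0001
gripper_force: 0.0
0.1545 [470.1 317.6] [280.4 270.4] [215.2 341.2]
0.18 [474.4 317.2] [297.6 268.8] [212.  300.4]
0.23 [483.6 316.2] [334.4 264.8] [204.8 216.8]
0.3 [498.3 314.6] [393.2 258.4] [194.4  92.4]
```

View pics/c5.png

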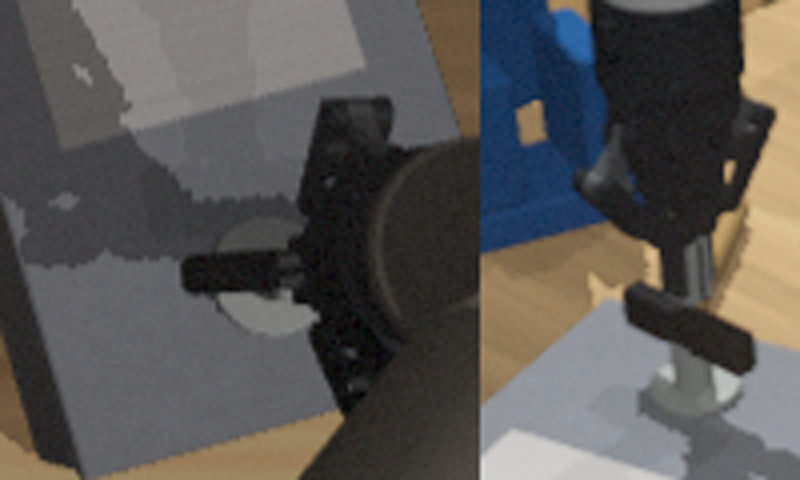

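The gap reads 0 and there is no force, so the fingers shut above the bar. Both views put the real tips at z≈0.18, laterally on target. I'll open, go 24 mm lower by vision, and close gently.

```bash
python3 -m creep '[[-0.6,0,0,0,0],[-0.6,0,0,0,0],[-0.6,0,0,0,0],[-0.6,0,0,0,0],[-0.6,0,0,0,0],[-0.6,0,0,0.2,0],[-0.6,0,0,0.3,0],[-0.6,0,0,0.3,0],[-0.6,0,0,0,0],[-0.6,0,0,0,0]]' 20; python3 -m creep '[[1,0,0,0,0],[1,0,0,0,0],[1,0,0,0,0],[1,0,0,0,0],[1,0,0,0,0],[1,0,0,0,0],[1,0,0,0,0]]' 20; python3 - <<'E'
from h import *
a=r.capture("top")[250:370,400:520]; b=r.capture("scene")[90:210,220:300]
cv2.imwrite("pics/c6.png",cv2.resize(np.hstack([a,b]),None,fx=4,fy=4,interpolation=cv2.INTER_CUBIC))
E
```

```text
time: 6.7
ee_pos: [0.4899, -0.2714, 0.1292]
tool_rot: [-179.9, -0.1, 92.8]
ft_force: [-0.1, -0.1, 0.3]
finger_gap: 0.0684
gripper_force: 0.0
time: 7.28
ee_pos: [0.4922, -0.2721, 0.1311]
tool_rot: [179.9, 0.1, 92.9]
ft_force: [3.5, -1.4, 0.8]
finger_gap: 0.0154
gripper_force: 24.5
```

View pics/c6.png

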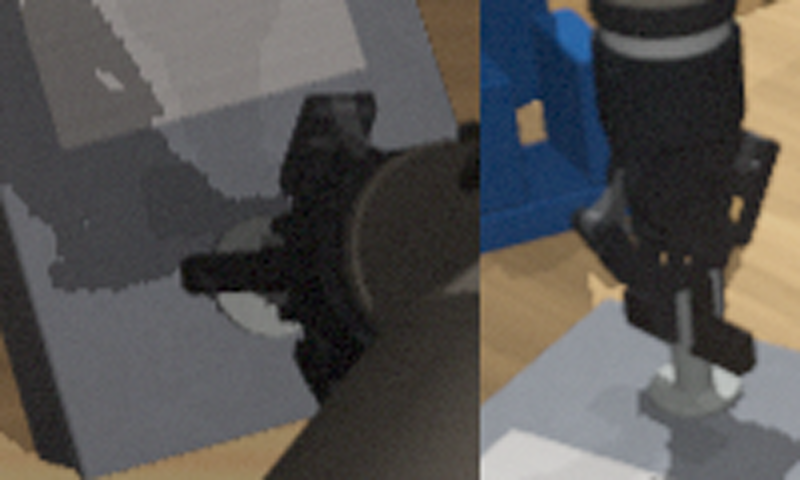

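The gap of 15.4 mm means the pads are on the bar, and the front pad is visible on it at (685,320). Now I'll grip firmly and start the turn, following the sink.

```bash
python3 -m creep '[[1,0,0,0,0],[1,0,0,0,0],[1,0,0,0.014,0.6],[1,0,0,0.014,0.6],[1,0,0,0.014,0.6],[1,0,0,0.014,0.6],[1,0,0,0.014,0.6],[1,0,0,0.014,0.6],[1,0,0,0,0]]' 80
```

```text
time: 8.13
ee_pos: [0.4921, -0.2726, 0.1287]
tool_rot: [179.8, 0.0, 68.0]
ft_force: [5.2, -0.9, 2.6]
finger_gap: 0.0138
gripper_force: 79.7
```

Low forces, turning well; 3.6 units done, about 7.7 to go.

```bash
python3 -m creep '[[1,0,0,0.016,0.7],[1,0,0,0.016,0.7],[1,0,0,0.016,0.7],[1,0,0,0.016,0.7],[1,0,0,0.016,0.7],[1,0,0,0.016,0.7],[1,0,0,0.016,0.7],[1,0,0,0.016,0.7],[1,0,0,0.016,0.7],[1,0,0,0.016,0.7],[1,0,0,0.016,0.7],[1,0,0,0,0]]'; python3 -c "
from station import r;print(r.get_state()['moment'])"
```

```text
time: 9.13
ee_pos: [0.4915, -0.2742, 0.1236]
tool_rot: [179.7, -0.1, 15.1]
ft_force: [2.6, -3.0, 1.1]
finger_gap: 0.0139
gripper_force: 79.5
[-1.26072753 -1.16881953  0.11173599]
```

```bash
for i in 1; do python3 -m creep '[[1,0,0,0.005,0.3],[1,0,0,0.005,0.3],[1,0,0,0,0],[1,0,0,0,0]]'; done; python3 -c "
from station import r;print(r.get_state()['moment'])"
```

```text
time: 9.47
ee_pos: [0.4914, -0.2741, 0.1236]
tool_rot: [179.7, 0.0, 11.6]
ft_force: [3.7, -3.7, 2.4]
finger_gap: 0.0139
gripper_force: 90.7
[-1.36549828 -0.61333346  2.02917344]
```

The moment jumped to 2 N m, so the latch is at its stop. I'll ease back a little, release and rise.

```bash
python3 -m creep '[[1,0,0,0,-0.3],[-0.6,0,0,0,0],[-0.6,0,0,0,0],[-0.6,0,0,0,0],[-0.6,0,0,0,0],[-0.6,0,0,0,0],[-0.6,0,0,-0.3,0],[-0.6,0,0,-0.6,0],[-0.6,0,0,-1,0],[-0.6,0,0,-1,0],[-0.6,0,0,-1,0],[-0.6,0,0,-1,0]]'; python3 -m creep '[[-0.6,-1,0,0,0],[-0.6,-1,0,0,0],[-0.6,-1,0,0,0],[-0.6,-1,0,0,0],[-0.6,0,0,0,0],[-0.6,0,0,0,0]]'
python3 - <<'E'
from h import *
a=r.capture("top")[180:400,80:560]; b=r.capture("scene")[90:240,170:350]
cv2.imwrite("pics/c7.png",np.vstack([cv2.resize(a,(720,330)),cv2.resize(b,(324,270)).copy() if 0 else np.pad(cv2.resize(b,(324,270)),((0,0),(0,396),(0,0)))]))
E
```

```text
time: 10.47
ee_pos: [0.4901, -0.272, 0.2715]
tool_rot: [-180.0, 0.0, 13.0]
ft_force: [0.5, -0.3, -0.4]
finger_gap: 0.0686
gripper_force: 0.0
time: 10.97
ee_pos: [0.3719, -0.3, 0.2704]
tool_rot: [-179.9, -0.2, 12.8]
ft_force: [1.1, 0.6, -0.3]
finger_gap: 0.0683
gripper_force: 0.0
```

View pics/c7.png

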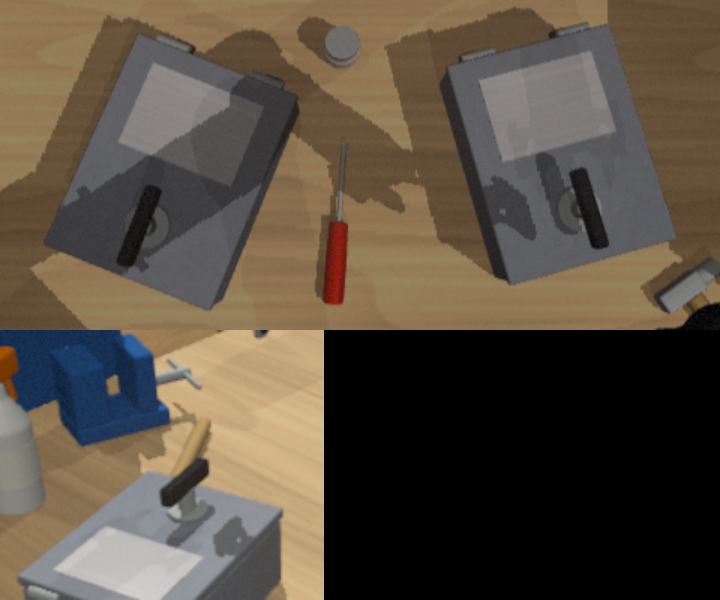

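The right-hand handle at (589,208) now lies along its enclosure's long side with the door down. The left-hand handle at (139,225) is unchanged, and the arm is clear.

```bash
python3 -c "
from station import r;print(r.hand_in())"
```

```text
the job is handed in; nothing more can be done
None
```

I turned the loose latch clockwise to its stop, released it and moved the arm clear, left the other latch untouched, and handed the job in at about 11 s; the hand-in returned no verdict.

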